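# Shut and latch the pipe-fittings case

### The arm

A 6-joint arm with a two-finger parallel gripper is mounted at the origin on the work surface. World frame = base frame: x ahead of the robot, y to its left, z up, the work surface at z = 0. Lengths are in mm, angles in rad, forces in N, time in s.
With the tool pointing down it reaches from about 275 to 825 mm from the base axis. Payload 4.9 kg.
Tool frame: the origin (TCP) lies at the very end of the fingers, on their centre line; the grasp point (between the pads) lies 19 mm behind it; z points along the fingers, y is the line along which they close (so a half turn about z gives the same grasp; the last joint's range is limited). The gripper opens to 85 mm and grips with 20 to 120 N. Pads are 22 mm wide; open, the fingers measure 114 mm over their backs; the gripper's body (76 mm by 85 mm) begins 54 mm behind the grasp point. The pads swing forward as they close: fully open they stand 13 mm farther back than shut.
Start: joints at [1.212, 0.326, -0.193, 1.052, 0, 1.437], TCP at [122.594, 536.18, 231.281] pointing down, gripper open.
Joint ranges: [-2.65, 2.65], [-0.97, 1.79], [-1.3, 1.35], [-1.93, 2.1], [-1.47, 1.37], [-3.14, 3.14]. Speed limits (rad/s): [2.57, 2.57, 3.14, 3.14, 3.14, 3.14].

### API

Orientations are given as [roll, pitch, yaw] about the fixed x, y, z axes, in that order (R = Rz(yaw) Ry(pitch) Rx(roll)).
In Python, from bench import bot, solve_ik, imaging gives the robot as it stands. Calls block until the motion is done:
- bot.move_ptp(position, orientation): joint-space move of the TCP to a pose.
- bot.movel(position, rot=None, max_speed=150, threshold=None): straight line of the TCP; rot=None keeps the orientation; max_speed is the mean speed in mm/s. With threshold (N) it stops when the force on the tool has changed by that much, and returns True; else False.
- bot.move_j(angles): joint-space move.
- bot.grip(opening, effort=None): opening from 0.0 (shut) to 1.0 (fully open); effort is the grip in N (None keeps the last); returns when the fingers have stopped.
- bot.dwell(seconds).
- solve_ik(position, orientation): joint angles nearest the present ones, or None.
- bot.get_state(): the state.
- imaging.capture(name): name is "scene" or "top" or "wrist"; returns the picture (400x640x3 uint8, blue, green, red); there is no depth.
- imaging.camera_model(name): a dict with "K" (3x3 intrinsics, pixels), "k1" (the pictures are not rectified: a ray, as slopes to the right and down, at radius r is drawn at 1 + k1 r^2 times it, then the intrinsics apply), "position" and "rotation" of the camera in the world. Camera axes: x right, y up, looking along -z (the intrinsics and any distortion apply to the point x, -y, -z); pixel columns grow to the right and rows downward; lengths in mm; the calibration is good to about 2 mm. A picture is of the moment at which its call begins: read the wrist's pose just before it. camera_model takes no time and is no camera call; for the wrist camera it gives the pose at the moment of the call.
A pose or a line that the arm cannot do raises bot.IKError and nothing moves.
- bot.sign_off(): hands the job in, once; it reports no verdict.
The state is a dict: "t": time; "qpos": joint angles; "joint_velocities": joint speeds; "effort": joint torques, N m; "tcp_pos": TCP position; "orientation": TCP orientation; "contact_force": force on the tool from outside, world axes, zero at the start; "wrist_torque": the same for the moment, N m; "opening": opening from 0.0 (shut) to 1.0 (fully open).
Only numpy, scipy, OpenCV 4.12 (cv2) and the standard library are available. Lean on these libraries where they do the work, as an engineer would, in place of code of your own. Each camera call takes 0.05 s, during which the arm holds its last target. There are 200 camera calls.

### The job

Shut the fittings case on the bench: with your fingertips push the half-open lid down until it is fully closed, without slamming it, and then press the two latches on its front edge down and in until they lie flat against the front. Only push: do not lift or shove the case, and leave its contents and the things around it where they are.

Things in the scene. Friction and masses are not known exactly. Their poses are not given: they have to be found in the camera images.
- case: Black-grey plastic assortment case of brass and steel pipe fittings, loose on the bench, 3.5 to 5 kg in all. Outside 240 mm deep (x) by 330 mm wide (y); the box is 65 mm high, 82 mm with the lid shut. Origin at the centre of its underside; x points from its front to its hinge side (away from the robot at yaw 0), y to its left, z up. 15 compartments. On the middle of the front is a carrying handle, 100 mm wide, that stands 32 mm out at 40 mm height.
- lid (a joint): Lid angle in rad: 0 fully shut (level), growing as it opens upward and back; it starts between 0.8 and 1.3. Stiff friction hinge: the lid stays wherever it is left; about 1 to 5 N on the outer half of its upper face pushes it down. It is a clear panel in a dark rim, 240 mm from hinge to front edge, 330 mm wide, 16 mm thick from the hinge plane up (the clear panel's top is 1 mm below the rim's).
- lid_hinge (a point): Middle of the lid's hinge line: in the case's frame at x +120 mm, y 0, z 66 mm. The hinge axis runs along the case's y; the front edge of the lid at angle a lies 240 mm cos(a) toward the front (case -x) and 240 mm sin(a) above it.
- lid_edge (a point): Middle of the lid's front edge, on its upper face (moves with the lid; 240 mm from the hinge, 16 mm above the hinge plane when shut).
- latch_left (a joint): Angle of the left latch (case +y) in rad about its pivot on the lid: 0 hanging square to the lid, that is flat against the case's front when the lid is shut; grows as its free end swings out and up, 1.57 is straight out from the lid. Starts at 1.2 to 1.7. A plain steel flap 50 mm wide and 48 mm long, 3 mm thick with a small turned-out lip; stays where it is left, moved by about 1 N at its end; no spring.
- latch_right (a joint): Angle of the right latch (case -y), the same as the left one.
- latch_left_pivot (a point): Middle of the left latch's pivot, on the lid: with the lid shut it lies in the case's frame at x -129 mm, y +105 mm, z 74 mm. The pivot axis runs along the case's y. Closed, the latch hangs 9 mm in front of the case's front wall and reaches down to z 25 mm.
- latch_right_pivot (a point): Middle of the right latch's pivot, the same at y -105 mm.
- latch_left_tip (a point): Middle of the left latch's free end (its lip), 48 mm from the pivot; moves with it.
- latch_right_tip (a point): Middle of the right latch's free end.
- coupling: Loose brass coupling standing in a compartment of the case, 38 mm across, 36 mm high; origin at the centre of its underside. Leave it.
- elbow: Loose brass elbow lying in a compartment of the case, 30 mm high; origin below its corner. Leave it.
- cap: Loose brass pipe cap in a compartment of the case, 34 mm across, 22 mm high; origin under its centre. Leave it.
- tape: Tape measure lying on the bench before the case, between the latches, 75 x 68 x 40 mm; origin at the centre of its underside. Bystander.
- sealant: White can of thread sealant standing beside the case, 66 mm across, 103 mm high; origin at the centre of its underside. Bystander.
- spool: White spool of thread tape lying beside the case, 58 mm across, 19 mm high; origin at the centre of its underside. Bystander.
- wrench: Red pipe wrench lying to the left, 330 mm long along its x, 28 mm high; origin on the underside of its handle, just behind the head. Bystander.
- valve: Brass ball valve with a yellow lever, lying to the right, body 72 mm long, the lever reaching 84 mm along its +x, 71 mm high; origin at the centre of its underside. Bystander.
- iron_tee: Black iron pipe tee lying to the right, 84 mm long, 46 mm high; origin under its centre. Bystander.
- iron_elbow: Black iron pipe elbow lying to the right, 65 mm, 46 mm high; origin under its corner. Bystander.

How it is judged (in metres and radians):
On the way, in this order (a step that is already met when the one before it is completed fails the run):
1. the lid is pushed fully shut (value of joint lid below 0.03 rad), for 0.2 s.
2. both latches are pressed in, the lid still shut (value of joint lid below 0.03 rad and value of joint each of latch_left, latch_right below 0.12 rad), for 0.2 s.
At the end, for the whole second after the job is handed in: The lid is shut (within 0.03 rad), both latches lie against the front (within 0.12 rad), the case stands flat and at rest within 40 mm of where it was with the fittings still inside, and every thing around it is within 30 mm of where it was (all of step 2 and height (world z) of case below 0.008 m and angle between case's own z axis and vertical below 0.04 rad and distance of case from where it was at the start of the episode below 0.04 m and linear speed of case below 0.02 m/s and z of each of coupling, elbow, cap in the frame of case below 0.05 m and distance of each of tape, sealant, spool, wrench, valve, iron_tee, iron_elbow from where it was at the start of the episode below 0.03 m); the robot touches nothing.
It fails at once if the case is lifted or tipped (underside over 12 mm up, or tilted over 0.08 rad), or shoved more than 40 mm (distance of case from where it was at the start of the episode above 0.04 m or height (world z) of case above 0.012 m or angle between case's own z axis and vertical above 0.08 rad).
It fails at once if the lid is slammed (closing faster than 3 rad/s) (velocity of joint lid below -3 rad/s).
It fails at once if a latch is folded in (below 0.3 rad) while the lid is still open (above 0.15 rad) (value of joint lid above 0.15 rad and value of joint any of latch_left, latch_right below 0.3 rad).
It fails at once if a fitting is lifted out of its compartment (z of any of coupling, elbow, cap in the frame of case above 0.05 m).
It fails at once if a thing standing around the case is moved more than 30 mm (distance of any of tape, sealant, spool, wrench, valve, iron_tee, iron_elbow from where it was at the start of the episode above 0.03 m).
It also fails if it takes over 58 s, if anything falls off the work surface, if the arm or the gripper's body presses on something with over 40 N, if the wrist force passes 120 N, or if a joint passes its speed limit or range.

## Working session

There is one attempt and no reset: what is moved stays moved. The work goes in short steps, each a Python script; the robot and the scene stay as the last script left them, time stands still between calls to the robot, and variables do not carry over. Pictures are saved under pics/ and viewed, on a budget of 10 in all, crops included, one or two more only if the job needs it, and the job is handed in when it is done.

```bash
mkdir -p pics; ls
python3 - <<'E'
from bench import bot, imaging
import cv2
for n in("scene","top"):
    cv2.imwrite(f"pics/{n}0.png",imaging.capture(n)); m=imaging.camera_model(n); print(n,m)
s=bot.get_state(); print(s['t'],s['tcp_pos'],s['orientation'])
E
```

```text
pics
scene {'K': array([[433.32290726,   0.        , 323.30558219],
       [  0.        , 433.32290726, 199.89970411],
       [  0.        ,   0.        ,   1.        ]]), 'k1': 0.022933050918934106, 'position': array([ 452.39993409,  683.69038369, 1279.21227045]), 'rotation': array([ 0.49934777,  0.00822715, -3.0186726 ])}
top {'K': array([[442.03979958,   0.        , 320.38457351],
       [  0.        , 442.03979958, 203.12194541],
       [  0.        ,   0.        ,   1.        ]]), 'k1': 0.040150939919740954, 'position': array([ 420.60810609,   12.55504364, 1512.59344628]), 'rotation': array([ 9.02399117e-02, -4.64681983e-04, -1.55561564e+00])}
0.1 [122.42228111 535.66838325 230.5900969 ] [-3.14005509e+00 -1.95476537e-04  2.91680979e+00]
```

View pics/top0.png

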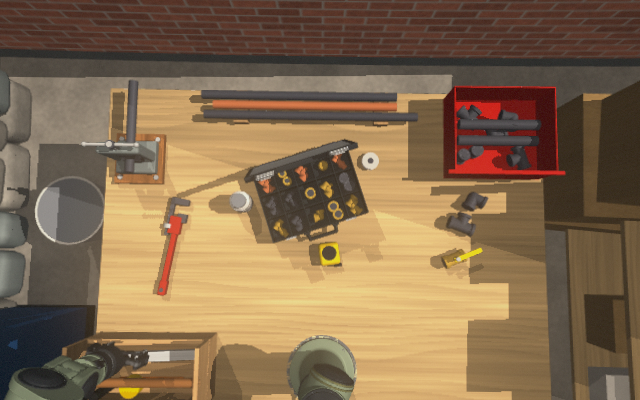

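View pics/scene0.png

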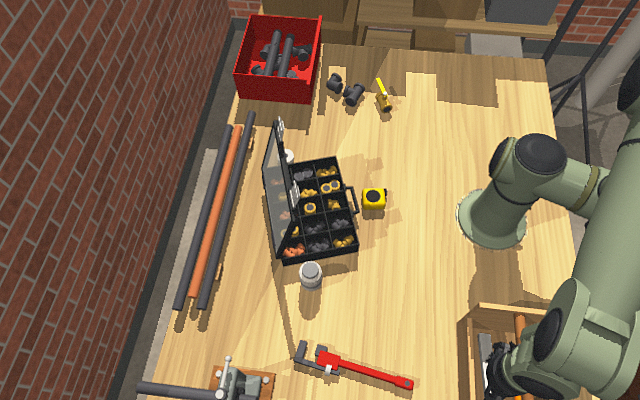

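Top view: the case front rim runs from about (274,243) to (368,212), the hinge side is up, the lid is open, the tape sits at (330,254) and the sealant at (240,202). Scene view: the lid is steep, with the latches standing off its edge near (281,125) and (294,195). I'll enlarge both views for precise corners.

```bash
cat > h.py <<'E'
import numpy as np, cv2
from scipy.spatial.transform import Rotation as R
from bench import imaging
def ray(n,uv):
    m=imaging.camera_model(n); K=m['K']; d=np.array([(uv[0]-K[0,2])/K[0,0],(uv[1]-K[1,2])/K[1,1]])
    s=d.copy()
    for _ in range(10): s=d/(1+m['k1']*(s@s))
    return m['position'],R.from_euler('xyz',m['rotation']).as_matrix()@np.array([s[0],-s[1],-1])
def plane(n,uv,z):
    o,d=ray(n,uv); return o+d*(z-o[2])/d[2]
def proj(n,p):
    m=imaging.camera_model(n); q=R.from_euler('xyz',m['rotation']).as_matrix().T@(np.asarray(p,float)-m['position'])
    s=np.array([q[0],-q[1]])/-q[2]; s=s*(1+m['k1']*(s@s)); return s*m['K'][0,0]+m['K'][:2,2]
E
python3 - <<'E'
import cv2
a=cv2.imread('pics/top0.png')[130:275,225:385]; b=cv2.imread('pics/scene0.png')[110:300,240:400]
cv2.imwrite('pics/topz.png',cv2.resize(a,None,fx=5,fy=4,interpolation=2)[:600]) 
cv2.imwrite('pics/scz.png',cv2.resize(b,None,fx=4,fy=3,interpolation=2))
E
```

```text
(no output)
```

View pics/topz.png

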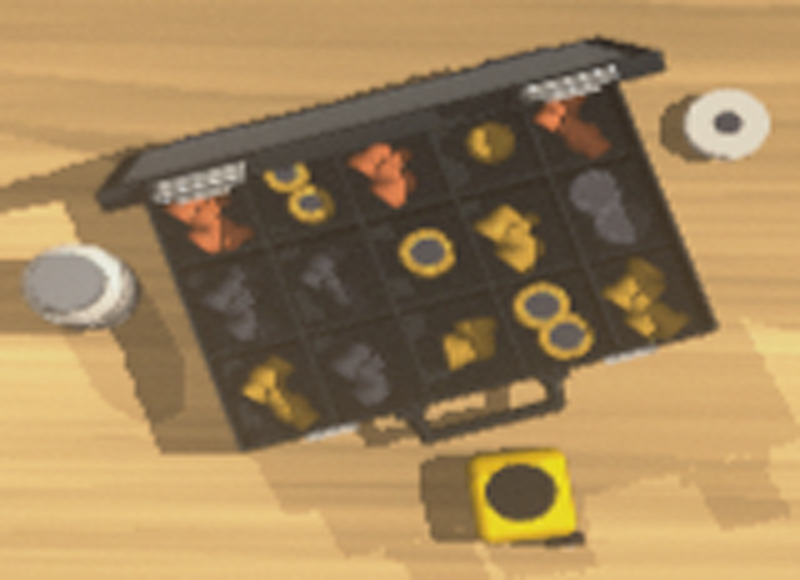

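View pics/scz.png

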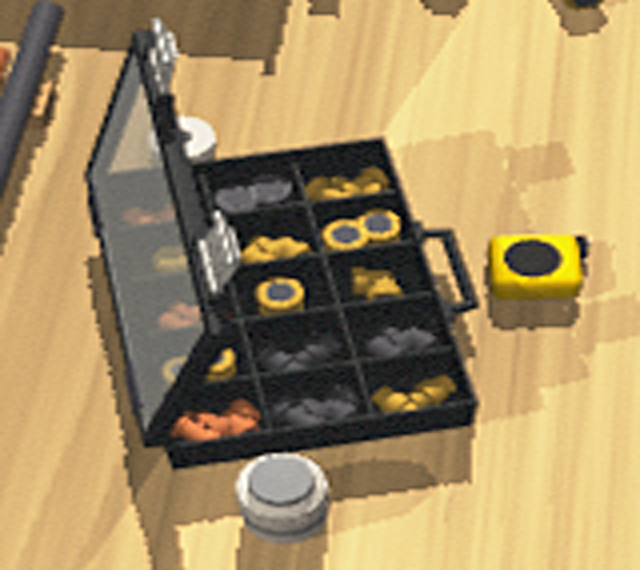

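Run:
```python
from h import *
fl=plane('top',(273.6,242.5),65); fr=plane('top',(368.4,211.75),65)
fl2=plane('scene',(358.75,246),65); fr2=plane('scene',(335.75,156.7),65)
print(fl,fr,np.linalg.norm(fl-fr)); print(fl2,fr2,np.linalg.norm(fl2-fr2))
F=(fl+fl2)/2;G=(fr+fr2)/2
d=(F-G)/np.linalg.norm(F-G); yaw=np.arctan2(-d[0],d[1]); M=(F+G)/2
c=M+120*np.array([np.cos(yaw),np.sin(yaw),0]); c[2]=0
print('case',c,yaw)
Rz=R.from_euler('z',yaw).as_matrix()
W=lambda p:c+Rz@np.array(p,float)
def zt(p): u=proj('top',p); return np.round([(u[0]-225)*5,(u[1]-130)*4])
def zs(p): u=proj('scene',p); return np.round([(u[0]-240)*4,(u[1]-110)*3])
print('back corners',[ (zt(W((120,y,65))),zs(W((120,y,65)))) for y in(165,-165)])
for a in np.arange(.8,1.31,.1):
  for h in(0,16):
    e=lambda y:W((120-240*np.cos(a)+h*np.sin(a),y,66+240*np.sin(a)+h*np.cos(a)))
    print(round(a,2),h,[(zt(e(y)),zs(e(y))) for y in(165,-165)])
print([plane('top',p,h) for p,h in[((329,253),40),((239,201),103),((225+728/5,130+122/4),19)]])
```

```text
[420.41617074 164.37957376  65.        ] [ 525.56712244 -144.07869235   65.        ] 325.8883621328127
[418.05058498 172.02246119  65.        ] [ 522.18594429 -142.1291596    65.        ] 330.9613480452187
case [585.30069209  50.78344385   0.        ] 0.32427763281473143
back corners [(array([129., 174.]), array([159., 451.])), (array([604.,  54.]), array([ 99., 176.]))]
0.8 0 [(array([166., 355.]), array([384., 345.])), (array([710., 217.]), array([290.,  53.]))]
0.8 16 [(array([158., 339.]), array([367., 342.])), (array([705., 200.]), array([274.,  48.]))]
0.9 0 [(array([153., 330.]), array([357., 341.])), (array([703., 190.]), array([266.,  46.]))]
0.9 16 [(array([144., 312.]), array([338., 338.])), (array([698., 172.]), array([248.,  42.]))]
1.0 0 [(array([139., 302.]), array([328., 338.])), (array([695., 161.]), array([239.,  40.]))]
1.0 16 [(array([130., 283.]), array([307., 336.])), (array([689., 141.]), array([220.,  37.]))]
1.1 0 [(array([125., 272.]), array([296., 336.])), (array([685., 131.]), array([210.,  36.]))]
1.1 16 [(array([116., 252.]), array([273., 336.])), (array([678., 110.]), array([189.,  34.]))]
1.2 0 [(array([111., 241.]), array([261., 336.])), (array([675.,  99.]), array([179.,  33.]))]
1.2 16 [(array([102., 220.]), array([238., 336.])), (array([667.,  77.]), array([158.,  32.]))]
1.3 0 [(array([ 97., 209.]), array([225., 337.])), (array([663.,  66.]), array([146.,  32.]))]
1.3 16 [(array([ 87., 187.]), array([200., 338.])), (array([655.,  44.]), array([124.,  32.]))]
[array([388.56056076, -17.13164651,  40.        ]), array([551.00301158, 274.22930326, 103.        ]), array([ 704.69632678, -155.56482852,   19.        ])]
```

```bash
cat >> h.py <<'E'
YAW=.3243; C=np.array([585.3,50.8,0.]); 
def W(x,y,z): return C+R.from_euler('z',YAW).apply([x,y,z])
O=[np.pi,0,YAW-np.pi]   # tool down, tool y along case y; half turn picked near the start
def lidpt(a,r,gap=0): # TCP (case frame x,z) for the lower front finger corner on the lid's upper face
    return 120-r*np.cos(a)+(16+gap)*np.sin(a)+11, 66+r*np.sin(a)+(16+gap)*np.cos(a)
E
python3 - <<'E'
from h import *
from bench import bot, solve_ik
f=lambda p,o:(lambda q:None if q is None else np.round(q,2))(solve_ik(list(p),o))
for o in(O,[np.pi,0,YAW]):
    print('tool yaw',o[2])
    for z in(480,440,400,360): print(z,f(W(150,0,z),o),f(W(110,0,z),o))
    for a in(1.28,.8,.4,0): x,z=lidpt(a,205); print(a,f(W(x,0,z),o))
    for y in(105,-105):print(f(W(-180,y,110),o),f(W(-143,y,40),o))
E
```

```text
tool yaw -2.817292653589793
480 None [ 0.02  0.77  1.21  2.01  0.   -0.31]
440 None [ 0.02  0.67  0.88  1.79  0.   -0.31]
400 [ 0.03  0.76  0.95  1.77  0.   -0.29] [ 0.02  0.62  0.7   1.65  0.   -0.31]
360 [ 0.03  0.71  0.76  1.62  0.   -0.29] [ 0.02  0.6   0.56  1.53  0.   -0.31]
1.28 [ 0.01  0.55  0.24  1.27  0.   -0.32]
0.8 [-0.04  0.4  -0.1   1.07  0.   -0.36]
0.4 [-0.07  0.36 -0.33  0.88  0.   -0.4 ]
0 [-0.09  0.42 -0.48  0.67  0.   -0.41]
[ 0.05  0.18 -0.75  0.64  0.   -0.27] [ 0.07  0.36 -0.74  0.47  0.   -0.25]
[-0.39  0.29 -0.59  0.69  0.   -0.72] [-0.34  0.45 -0.58  0.54  0.   -0.67]
tool yaw 0.3243
480 None [0.02 0.77 1.21 2.01 0.   2.84]
440 None [0.02 0.67 0.88 1.79 0.   2.84]
400 [0.03 0.76 0.95 1.77 0.   2.85] [0.02 0.62 0.7  1.65 0.   2.84]
360 [0.03 0.71 0.76 1.62 0.   2.85] [0.02 0.6  0.56 1.53 0.   2.84]
1.28 [0.01 0.55 0.24 1.27 0.   2.82]
0.8 [-0.04  0.4  -0.1   1.07  0.    2.78]
0.4 [-0.07  0.36 -0.33  0.88  0.    2.74]
0 [-0.09  0.42 -0.48  0.67  0.    2.73]
[ 0.05  0.18 -0.75  0.64  0.    2.87] [ 0.07  0.36 -0.74  0.47  0.    2.89]
[-0.39  0.29 -0.59  0.69  0.    2.42] [-0.34  0.45 -0.58  0.54  0.    2.47]
```

Run:
```python
from h import *
from bench import bot, solve_ik
m=imaging.camera_model('wrist'); s=bot.get_state()
T=R.from_euler('xyz',s['orientation']); print('cam in tool',T.inv().apply(np.array(m['position'])-s['tcp_pos']))
bot.grip(0.0,20)
bot.movel([122,536,400],max_speed=200)
bot.move_ptp(list(W(-100,0,410)),O)
bot.movel(list(W(118,0,410)),max_speed=200)
s=bot.get_state(); print(s['t'],s['tcp_pos'],s['contact_force'],s['opening'])
cv2.imwrite('pics/w1.png',np.vstack([imaging.capture('scene')[90:310,200:440],imaging.capture('top')[90:310,200:440]]))
```

```text
cam in tool [  75.5289575     0.21200105 -141.92161484]
5.3667 [696.96287236  88.6242829  409.93536455] [-0.23219806  0.43312617  0.36843056] 0.0031033985537093417
```

View pics/w1.png

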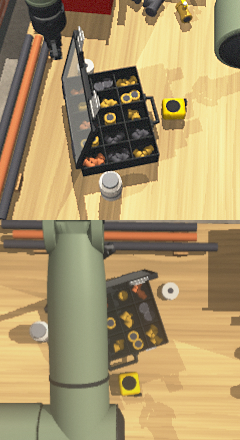

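The top view is covered by the arm. In the scene view the gripper is at about (255,135), over the hinge side, and the lid hasn't moved. Next I descend behind the lid and follow the arc down.

Run:
```python
from h import *
from bench import bot
def st(tag):
    s=bot.get_state(); f=s['contact_force']; print(tag,round(s['t'],2),np.round(s['tcp_pos'],1),np.round(f,1),flush=True)
st(proj('scene',bot.get_state()['tcp_pos']))
x,z=lidpt(1.28,205)
hit=bot.movel(list(W(118,0,z)),max_speed=120,threshold=8); st(hit)
assert not hit
for a in [1.25,1.1,.95,.8,.65,.5,.37,.24,.12]:
    x,z=lidpt(a,205)
    hit=bot.movel(list(W(x,0,z)),max_speed=90,threshold=20); st((a,hit))
    if hit: break
else:
    x,z=lidpt(0,205); hit=bot.movel(list(W(x,0,z-6)),max_speed=40,threshold=15); st(hit); bot.dwell(.3)
    st('end');
```

```text
[256.96217704 147.41753963] 5.47 [696.7  88.4 410.6] [-0.3  0.5 -0.3]
False 6.81 [697.6  88.4 268. ] [-1.7 -0.   0. ]
(1.25, False) 7.37 [662.8  76.7 266.2] [-0.3 -0.4 -0.1]
(1.1, False) 7.86 [635.   67.5 256. ] [ 0.1 -0.3 -0.1]
(0.95, False) 8.35 [609.   58.8 242.2] [0.2 0.4 0.3]
(0.8, False) 8.84 [585.2  50.8 224.4] [-1.2  0.1 -0.6]
(0.65, False) 9.33 [564.2  43.7 203.1] [ 0.1  0.1 -0.3]
(0.5, False) 9.82 [546.5  37.7 178.6] [ 0.4  0.8 -0.3]
(0.37, False) 10.28 [533.9  33.5 155.2] [-0.2 -0.2 -0.7]
(0.24, False) 10.72 [524.4  30.3 130.4] [ 0.6 -0.3  0. ]
(0.12, False) 11.15 [518.4  28.3 106.6] [ 0.1  1.1 -0. ]
True 11.78 [515.8  27.4  81. ] [-2.   0.9  8.8]
end 12.08 [515.8  27.4  81. ] [-1.1 -0.1  8.1]
```

Run:
```python
from h import *
from bench import bot
p=bot.get_state()['tcp_pos']
bot.movel(list(W(-60,0,140)),max_speed=150)
bot.movel(list(W(-200,0,240)),max_speed=250)
im=imaging.capture('scene'); 
cv2.imwrite('pics/s2.png',cv2.resize(im[120:290,240:400],None,fx=4,fy=3,interpolation=2))
def zs(p): u=proj('scene',p); return np.round([(u[0]-240)*4,(u[1]-120)*3])
for y in(165,-165): print('lid corners',zs(W(-120,y,82)),zs(W(120,y,82)))
for y in(105,-105): print('latch piv/tip',zs(W(-129,y,74)),zs(W(-177,y,74)))
```

```text
lid corners [476. 368.] [157. 415.]
lid corners [381. 100.] [ 96. 137.]
latch piv/tip [468. 317.] [528. 308.]
latch piv/tip [407. 147.] [464. 139.]
```

View pics/s2.png

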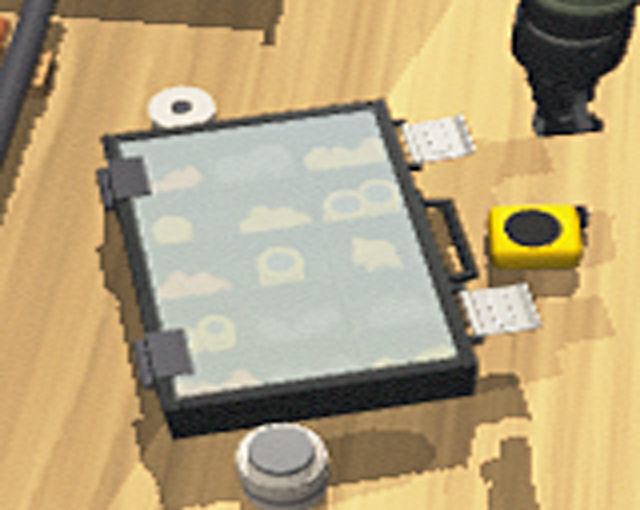

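The lid is shut: its corners sit at the predicted pixels, (474,362) and (383,100). The latches stick straight out, with tips at about (470,140) and (535,308). The tape and handle are clear. Now the latches.

```bash
cat > latch.py <<'E'
from h import *
from bench import bot
def st(tag):
    s=bot.get_state(); f=R.from_euler('z',-YAW).apply(s['contact_force']); p=R.from_euler('z',-YAW).apply(np.array(s['tcp_pos'])-C)
    print(tag,round(s['t'],2),'case-frame',np.round(p,1),np.round(f,1),flush=True)
def lp(b,s=36,t=3): return -129-s*np.sin(b)-t*np.cos(b)-11, 74-s*np.cos(b)+t*np.sin(b)
def latch(y):
    x,z=lp(1.6)
    bot.movel(list(W(x-2,y,150)),max_speed=200); bot.movel(list(W(x-2,y,105)),max_speed=150); st('above')
    for b in [1.5,1.25,1.0,.75,.5,.25]:
        x,z=lp(b); hit=bot.movel(list(W(x,y,z)),max_speed=70,threshold=12); st((b,hit))
        if hit: return
    x,z=lp(0); hit=bot.movel(list(W(x+6,y,z)),max_speed=25,threshold=5); st(hit)
    bot.movel(list(W(-190,y,z+5)),max_speed=120); bot.movel(list(W(-200,y,150)),max_speed=200); st('out')
E
python3 - <<'E'
from latch import *
latch(105)
E
```

```text
above 14.83 case-frame [-177.7  104.4  105.5] [0.2 0.1 0.4]
(1.5, False) 15.42 case-frame [-175.9  105.    74.7] [ 0.4 -0.1  0. ]
(1.25, False) 15.69 case-frame [-175.2  105.    65.6] [0.9 0.  0.8]
(1.0, False) 15.97 case-frame [-172.   105.1   56.9] [ 0.3  0.1 -0.1]
(0.75, False) 16.24 case-frame [-166.8  105.    49.5] [ 1.2 -0.5  0.6]
(0.5, False) 16.52 case-frame [-159.7  105.    43.7] [-0.4 -0.3  0.7]
(0.25, False) 16.79 case-frame [-151.2  104.9   39.8] [-0.2 -1.2 -0.7]
True 17.23 case-frame [-144.3  105.3   38.1] [ 0.4 -0.6 -0.2]
out 18.44 case-frame [-199.6  105.   149.6] [-0.1  0.2 -0.2]
```

Run:
```python
from latch import *
bot.movel(list(W(-200,0,170)),max_speed=250)
latch(-105)
bot.movel(list(W(-210,-60,300)),max_speed=250)
im=imaging.capture('scene'); 
a=cv2.resize(im[120:290,240:400],None,fx=4,fy=3,interpolation=2)
t=cv2.resize(imaging.capture('top')[150:290,220:400],(640,300),interpolation=2)
cv2.imwrite('pics/s3.png',np.vstack([a[:300],t]))
```

```text
above 20.16 case-frame [-178.2 -103.9  105.3] [ 0.1 -0.2  0.3]
(1.5, False) 20.74 case-frame [-176.1 -105.    74.5] [ 0.3 -0.6 -0.7]
(1.25, False) 21.02 case-frame [-175.3 -104.9   65.4] [-0.7  0.1  0.4]
(1.0, False) 21.29 case-frame [-172.  -104.8   56.7] [-0.8 -0.5  0.4]
(0.75, False) 21.57 case-frame [-166.7 -104.8   49.3] [-0.1  0.1 -0.2]
(0.5, False) 21.84 case-frame [-159.6 -104.9   43.5] [ 0.2 -0.9  0.6]
(0.25, False) 22.12 case-frame [-151.3 -105.    39.7] [-0.5  0.2 -0.1]
True 22.56 case-frame [-144.1 -104.4   38.1] [-0.   0.9 -0.9]
out 23.77 case-frame [-199.8 -104.8  149.5] [0.7 0.2 0.2]
```

View pics/s3.png

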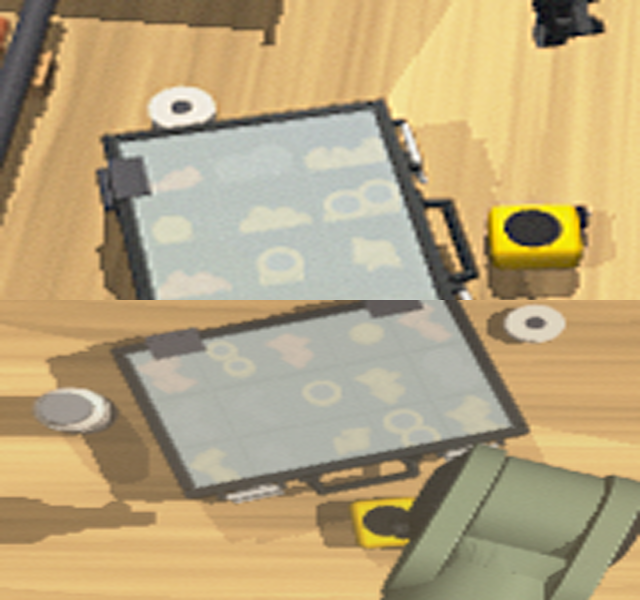

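Both latches have folded to the front, but the stop force had faded, so I'll press each once more at a lower point and a bit more firmly, to confirm they reach their stop.

Run:
```python
from latch import *
for y in(-105,105):
    bot.movel(list(W(-200,y,150)),max_speed=250)
    bot.movel(list(W(-175,y,34)),max_speed=150)
    bot.movel(list(W(-149,y,34)),max_speed=60,threshold=6); st('near')
    for x in range(-147,-131,2):
        hit=bot.movel(list(W(x,y,34)),max_speed=15,threshold=7); st((x,hit))
        f=R.from_euler('z',-YAW).apply(bot.get_state()['contact_force'])
        if hit or f[0]<-4: break
    bot.movel(list(W(-190,y,36)),max_speed=120); bot.movel(list(W(-200,y,150)),max_speed=200)
bot.movel(list(W(-200,0,170)),max_speed=250)
bot.move_ptp(list(W(-230,-200,300)),O); st('away')
a=cv2.resize(imaging.capture('scene')[120:290,240:400],(640,320),interpolation=2)
t=cv2.resize(imaging.capture('top')[150:290,220:400],(640,280),interpolation=2)
cv2.imwrite('pics/s4.png',np.vstack([a,t]))
for y in(105,-105):
  for b in(0,.12,.3):
    o=[]
    for yy in(y-25,y+25):
        p=proj('scene',W(-132-48*np.sin(b),yy,74-48*np.cos(b))); q=proj('top',W(-132-48*np.sin(b),yy,74-48*np.cos(b)))
        o+=[np.round([(p[0]-240)*4,(p[1]-120)*320/170]),np.round([(q[0]-220)*640/180,320+(q[1]-150)*2])]
    print(y,b,o)
```

```text
near 26.95 case-frame [-148.9 -104.8   33.9] [-0.8 -0.1  0.5]
(-147, False) 27.23 case-frame [-147.1 -105.    33.9] [ 0.5 -0.5 -0.1]
(-145, False) 27.52 case-frame [-145.9 -104.8   33.8] [-3.6  0.8  0.6]
(-143, True) 27.73 case-frame [-146.4 -104.5   33.3] [-0.6  0.5  0.6]
near 31.48 case-frame [-149.   105.1   33.9] [ 0.7 -0.7  0.2]
(-147, False) 31.76 case-frame [-147.1  105.    34. ] [0.3 0.3 0.2]
(-145, False) 32.04 case-frame [-146.4  105.1   33.8] [-4.   0.2  3.4]
away 34.82 case-frame [-230.  -198.3  298.9] [0.  0.3 0.9]
105 0 [array([460., 197.]), array([280., 497.]), array([475., 224.]), array([229., 506.])]
105 0.12 [array([467., 197.]), array([282., 500.]), array([482., 223.]), array([231., 510.])]
105 0.3 [array([478., 195.]), array([284., 505.]), array([493., 222.]), array([234., 514.])]
-105 0 [array([403.,  95.]), array([492., 459.]), array([416., 118.]), array([441., 468.])]
-105 0.12 [array([409.,  94.]), array([494., 462.]), array([422., 117.]), array([443., 471.])]
-105 0.3 [array([419.,  93.]), array([497., 467.]), array([432., 116.]), array([446., 476.])]
```

View pics/s4.png

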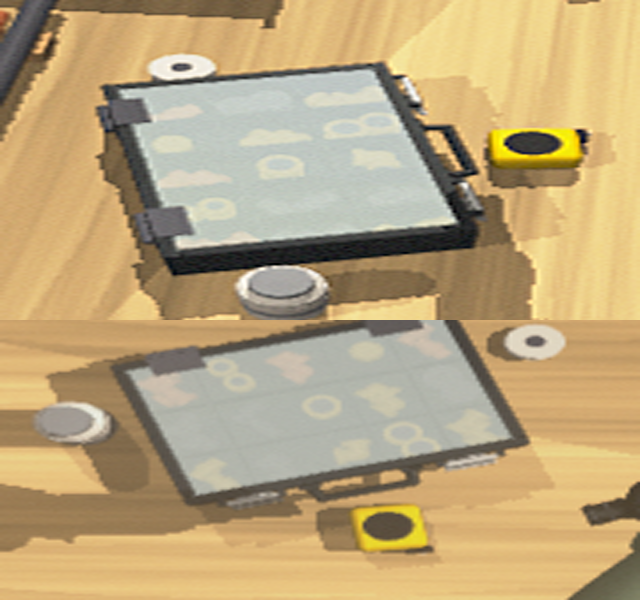

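The lid is shut. Both latches hit a rigid stop (over 4 N with under 1 mm of travel) at nearly the nominal closed position. The case and the things around it are at their earlier pixels, so I'm handing in.

```bash
python3 -c "
from bench import bot
bot.dwell(.3); bot.sign_off(); print(bot.get_state()['t'])"
```

```text
the job is handed in; nothing more can be done
the job is handed in; nothing more can be done
```

I closed the lid by following its arc from behind with shut fingertips. I then folded both latches down and in, pressed each a second time, backed off and handed the job in at about 35 s of the 58 s allowed.

**Lid:** the fingertip stopped at z = 81 mm with about 9 N against it, where a shut lid should be at 82 mm. The lid corners also lay at their predicted places in the picture.

**Latches:** on the second press both were rigid, at 4 to 7 N with under 1 mm of travel. They stopped about 1 mm short of nominal at z = 38 mm. At z = 34 mm they stopped about 3 mm short, which I put down to the lip.

**Surroundings:** by eye, the case, tape, sealant and spool hadn't moved between the pictures. The wrench, valve, iron tee and iron elbow were outside the last cropped views, but the fingertips never went near them.

**Checks that disagreed:**
- **Force reading:** on the first latch pass, the force was back near zero right after each stop, so I pressed again.
- **Latch ends in the picture:** they show about 10 px farther out than predicted for angle 0. In the picture, 0.12 rad is about 7 px. I attribute the 10 px to the lip and to a similar offset seen before the latches were pressed, but I didn't measure the latch angle separately.
- **Case corners:** the two cameras put the front-left corner about 8 mm apart, so I used the average.

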